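# Swing a sample rack into the analyser's loading lane

### The job

Load the sample rack that holds tubes into the analyser's rack loader: set it down on the loader's deck at a slant, with its leading end tucked in between the stop post and the rail, then pivot it about that end and swing its tail in under the reader bar until the whole rack stands in line against the rail, and let go. Keep the rack upright, do not knock the reader bar, and leave the empty rack, the bottle and the carton where they are.

Things in the scene. Friction and masses are not known exactly. Their poses are not given: they have to be found in the camera images.
- sample_rack: The rack to load: light grey ten-place tube rack, 200 mm long (x), 30 wide (y), body 50 high with flat sides, 0.22 kg, standing on the bench. Five capped tubes, tops 81 mm above the underside, fill its leading half, x = 9 to 83 mm (caps 16 mm across); the tail half is empty and free to grip across the width from above. Origin at the centre of its underside, +x to the leading end, z up.
- lead_end (a point): Point on the sample rack: middle of the lower edge of its leading end (+x, the end with the tubes), 100 mm from the rack's origin.
- tail_end (a point): Point on the sample rack: middle of the lower edge of its tail end (-x), 100 mm from the rack's origin. An upright finger tab, 6 mm thick along x, 30 mm wide, rises there to 76 mm above the underside. Pushed sideways the rack slides if pushed low, under about 25 mm above its underside; pushed high it topples.
- empty_rack: A rack of the same shape and size with no tubes in it, standing on the bench near the sample rack; the two may stand either way about. Not to be moved. Origin at the centre of its underside.
- loader: Fixed rack loader at the end of the analyser's track. Origin on the stop post's axis at bench level; x level and square to the rail, from the open deck towards it (to the robot's left); y along the rail towards the shutter; z up. Flat dark deck 45 mm above the bench, x = -140 to +41, y = -217 to +31 mm. A loaded rack stands along the rail, leading end to +y, reaching past the post.
- post_top (a point): Centre of the top of the loader's stop post: fixed upright steel pin, 14 mm diameter, 40 mm tall above the deck, at loader x = y = 0. The clear gap between post and rail is 34 mm: a rack enters it end first, at a slant, its end some 10 to 18 mm past the post.
- rail_mid (a point): Foot of the rail's face at deck height, loader x = 41, y = -84.5 mm: the middle of where a loaded rack's back stands. The rail is a straight aluminium guide, 28 mm tall above the deck and as long as the deck. Behind it two pillars (x = 55 to 77 mm) carry the reader bar.
- shutter (a point): Foot of the closed steel shutter that ends the lane, at deck height: face at loader y = 31 mm, 62 mm tall above the deck. The analyser's fixed track (110 mm wide, 115 mm tall above the bench) runs on beyond it and round a corner to the analyser.
- reader_bar: Dark reader bar, fixed to the loader over the lane, same origin and axes as the loader. Spans x = 5 to 78, y = -212 to +37 mm; underside 130 mm above the deck (175 above the bench), top 207 above the bench. It overhangs the front side of a rack standing against the rail by 6 mm, so a tool must lean in from the open deck's side to push there.
- reagent_bottle: Brown reagent bottle with a white cap, 68 mm diameter, 115 mm high, standing on the bench beyond the reader bar, left; not to be moved. Origin at the centre of its underside.
- carton: White and blue reagent carton, 75 x 60 x 85 mm, standing on the bench far right; not to be moved. Origin at the centre of its underside.
Mind the look-alikes: they are no part of the job. Leave any blue look-alike of the sample_rack alone.

How it is judged:
On the way:
1. the sample rack stands still and upright on the deck at a slant (more than 10 degrees off the rail's line), its leading end tucked in between the post and the rail (z of sample_rack in the frame of loader between 0.041 and 0.049 m and angle between sample_rack's own z axis and vertical below 0.06 rad and angle between the x axis of sample_rack and the y axis of loader, either way round above 0.175 rad and x of lead_end in the frame of loader above 0.012 m and y of lead_end in the frame of loader above -0.018 m and linear speed of sample_rack below 0.03 m/s), for 0.2 s.
At the end, for the whole second after the job is handed in: The sample rack stands upright and at rest on the deck, in line with the rail within 2.3 degrees, back against it (within 4.5 mm at the tail, 7 mm at the leading end), its leading end towards the analyser and past the middle of the post, released (z of sample_rack in the frame of loader between 0.041 and 0.049 m and angle between sample_rack's own z axis and vertical below 0.06 rad and angle between the x axis of sample_rack and the y axis of loader, either way round below 0.04 rad and x of lead_end in the frame of loader above 0.019 m and x of tail_end in the frame of loader above 0.0215 m and y of lead_end in the frame of loader between 0 and 0.034 m and linear speed of sample_rack below 0.01 m/s and angular speed of sample_rack below 0.05 rad/s); the robot touches nothing.
It fails at once if the sample rack is tipped by more than 20 degrees (angle between sample_rack's own z axis and vertical above 0.35 rad).
It fails at once if the reader bar is knocked (more than 8 N) (contact force between reader_bar and anything else above 8 N).
It fails at once if the empty rack is moved by more than 20 mm (distance of empty_rack from where it was at the start of the episode above 0.02 m).
It fails at once if the bottle is moved by more than 20 mm (distance of reagent_bottle from where it was at the start of the episode above 0.02 m).
It fails at once if the carton is moved by more than 20 mm (distance of carton from where it was at the start of the episode above 0.02 m).
It also fails if it takes over 53 s, if anything falls off the work surface, if the arm or the gripper's body presses on something with over 40 N, if the wrist force passes 120 N, or if a joint passes its speed limit or range.

### The arm

A 6-joint arm with a two-finger parallel gripper is mounted at the origin on the work surface. World frame = base frame: x ahead of the robot, y to its left, z up, the work surface at z = 0. Lengths are in m, angles in rad, forces in N, time in s.
With the tool pointing down it reaches from about 0.275 to 0.775 m from the base axis. Payload 14.6 kg.
Tool frame: the origin (TCP) lies at the very end of the fingers, on their centre line; the grasp point (between the pads) lies 19 mm behind it; z points along the fingers, y is the direction in which the jaws open and shut (so a half turn about z gives the same grasp; the last joint's range is limited). The gripper opens to 85 mm and grips with 20 to 120 N. Pads are 22 mm wide; open, the fingers measure 114 mm over their backs; the gripper's body (76 mm by 85 mm) begins 54 mm behind the grasp point. The pads swing forward as they close: fully open they stand 13 mm farther back than shut.
Start: joints at [-1.364, 0.263, -0.048, 1.259, 0, 1.415], TCP at [0.186, -0.491, 0.231] pointing down, gripper open.
Joint ranges: [-2.65, 2.65], [-0.89, 1.7], [-1.18, 1.37], [-2.13, 2.11], [-1.35, 1.29], [-3.14, 3.14]. Speed limits (rad/s): [1.89, 1.89, 2.57, 2.79, 3.14, 3.14].

### API

Orientations are given as a unit quaternion [x, y, z, w].
In Python, from rig import arm, optics, job gives the robot as it stands.
- The arm moves only by the shell command python3 -m jog 'ROWS' [FORCE]. ROWS is JSON, one flat list of numbers, 7 for each row, row after row: the shift along the tool's x, y, z in mm, then the turn, a rotation vector about the tool's x, y, z in degrees, then the closure, from -1 (fully open) to 1 (shut), so that 0 is half open. A call has exactly 10 rows; each row shifts and turns the commanded pose from where the row before left it, along the tool's axes as they then stand; what a row does not reach is not made up. A row lasts 1/12 s, in which the tool goes at most 41.7 mm and 7.16 degrees, less where a joint would pass 70% of its speed; a pose out of reach is approached as far as the arm can. A call with a gripper value outside its range is refused whole. The fingers move at their own pace and stop on an object; FORCE is the grip in N (left out, the last holds). Time passes only in rows, so rows that do not move let the fingers close, or fill a call up. It gives the time, the measured TCP pose, the force and the opening at its end, in the units of the state.
- arm.get_obs(): the state, without advancing time (a new reading comes with each control period).
- optics.capture(name): name is "scene" or "top"; returns the picture (480x640x3 uint8, blue, green, red); there is no depth.
- optics.camera_info(name): a dict with "vfov" (degrees; the focal length in pixels is half the picture's height over the tangent of half this angle, whatever the lens; pixels are square), "cx", "cy" (the principal point, pixels), "k1" (the pictures are not rectified: a ray, as slopes to the right and down, at radius r is drawn at 1 + k1 r^2 times it, then the intrinsics apply), "R" (3x3) and "t" (3): a world point X has camera coordinates R X + t. Camera axes: x right, y down, z forward; pixel columns grow to the right and rows downward; lengths in m; the calibration is good to about 2 mm. A picture is of the moment at which its call begins. camera_info takes no time and is no camera call.
- job.close_job(): hands the job in, once; it reports no verdict.
The state is a dict: "time_s": time; "joint_positions": joint angles; "joint_vel": joint speeds; "tau": joint torques, N m; "eef_pos": TCP position; "orientation": TCP orientation; "wrist_force": force on the tool from outside, world axes, zero at the start; "moment": the same for the moment, N m; "gripper_width": opening from 0.0 (shut) to 1.0 (fully open).
Only numpy, scipy, OpenCV 4.12 (cv2) and the standard library are available. Lean on these libraries where they do the work, as an engineer would, in place of code of your own. Each camera call takes 0.05 s, during which the arm holds its last target.

## Working session

There is one attempt and no reset: what is moved stays moved. The work goes in short steps, Python scripts to look and compute and a shell command to move; the robot and the scene stay as the last step left them, time stands still between calls to the robot, and variables do not carry over. Pictures are saved under pics/ and viewed, and the job is handed in when it is done.

```bash
ls; mkdir -p pics; cat > h.py <<'E'
import numpy as np, cv2
from scipy.spatial.transform import Rotation as Rn
from rig import arm, optics, job
def cam(name):
    c=optics.camera_info(name); f=240/np.tan(np.radians(c['vfov'])/2)
    return c,f,np.array(c['R']),np.array(c['t'])
def ray(name,u,v):
    c,f,R,t=cam(name)
    K=np.array([[f,0,c['cx']],[0,f,c['cy']],[0,0,1.]])
    p=cv2.undistortPoints(np.array([[[u,v]]],float),K,np.array([c['k1'],0,0,0.]))[0,0]
    d=R.T@np.array([p[0],p[1],1]); return -R.T@t, d/np.linalg.norm(d)
def onz(name,u,v,z):
    o,d=ray(name,u,v); return o+d*(z-o[2])/d[2]
def proj(name,X):
    c,f,R,t=cam(name); p=R@np.array(X,float)+t; p=p[:2]/p[2]; s=1+c['k1']*(p@p)
    return np.array([f*p[0]*s+c['cx'],f*p[1]*s+c['cy']])
def tri(u1,u2):
    o1,d1=ray('scene',*u1);o2,d2=ray('top',*u2)
    A=np.stack([d1,-d2],1);s=np.linalg.lstsq(A,o2-o1,rcond=None)[0]
    return (o1+d1*s[0]+o2+d2*s[1])/2, np.linalg.norm(o1+d1*s[0]-o2-d2*s[1])
E
python3 - <<'E'
from h import *
for n in('scene','top'):
    im=optics.capture(n); cv2.imwrite(f'pics/{n}0.png',im); print(n,optics.camera_info(n))
print(arm.get_obs())
E
```

```text
pics
scene {'vfov': 56.390153856072175, 'cx': 312.9855906654239, 'cy': 232.5603737477099, 'k1': -0.10648089004531264, 'R': array([[ 0.12274854,  0.99243446, -0.00257507],
       [ 0.70816034, -0.08940555, -0.70036817],
       [-0.69529974,  0.08414561, -0.71377713]]), 't': array([-0.03166575, -0.27408692,  1.43555829])}
top {'vfov': 44.8648012159095, 'cx': 316.91329591444713, 'cy': 237.2267754983452, 'k1': -0.1567108665567268, 'R': array([[ 0.02629463, -0.99953115,  0.01568683],
       [-0.99720851, -0.02732409, -0.06948803],
       [ 0.06988408, -0.01381588, -0.99745944]]), 't': array([-0.04261588,  0.4550907 ,  1.54003739])}
{'time_s': 0.1, 'joint_positions': array([-1.36427886e+00,  2.63501501e-01, -4.88232957e-02,  1.25940838e+00,
       -1.81982841e-05,  1.41548698e+00]), 'joint_vel': array([-1.30034214e-03, -3.86562828e-05,  1.56758761e-03, -7.47058040e-04,
       -1.98906558e-03, -1.61685142e-03]), 'tau': array([ 2.82322602e-03, -6.38577604e+01,  3.85064077e+01,  1.00541863e-02,
       -8.46247326e-05, -2.27389955e-05]), 'eef_pos': array([ 0.18577998, -0.4907888 ,  0.23087791]), 'orientation': array([ 9.83679646e-01,  1.79928135e-01, -2.10884620e-05, -4.68039799e-04]), 'wrist_force': array([0.39411402, 0.31630033, 0.3063489 ]), 'moment': array([-0.0081935 ,  0.04479188, -0.00881813]), 'gripper_width': 1.0005142334099602}
```

View pics/scene0.png

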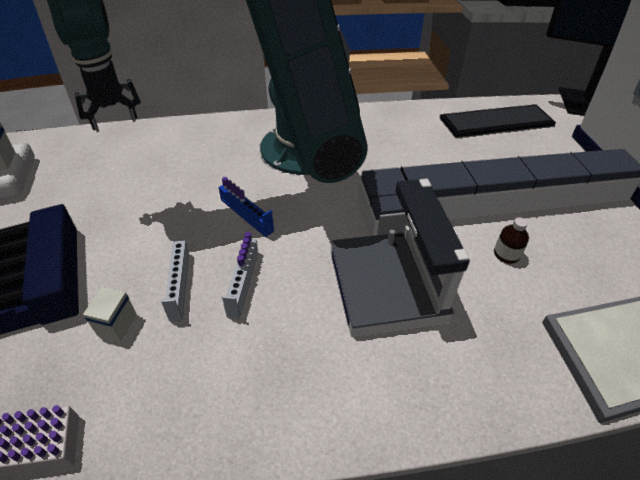

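View pics/top0.png

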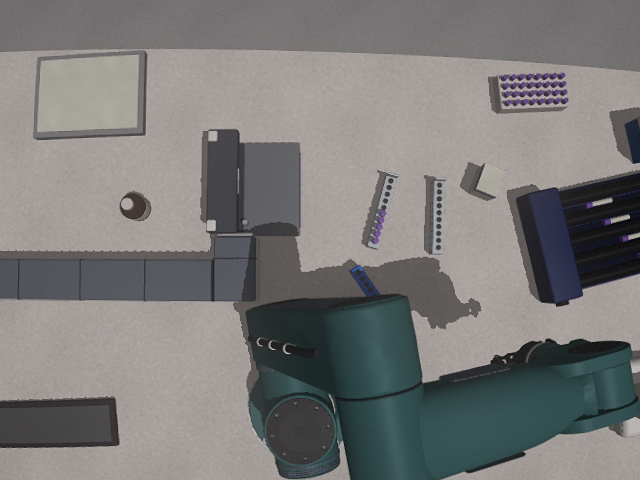

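The scene view shows three racks. The grey one with purple caps is at scene (242,275) / top (382,210). The grey empty one is at scene (177,280) / top (438,215), and the blue look-alike is at scene (245,207). The grey rack with tubes fits the description, so I'll confirm it in enlarged crops.

```bash
python3 - <<'E'
import cv2,numpy as np
t=cv2.imread('pics/top0.png');s=cv2.imread('pics/scene0.png')
a=cv2.resize(t[160:260,355:455],(600,600),interpolation=cv2.INTER_CUBIC)
cv2.imwrite('pics/c1.png',a)
cv2.imwrite('pics/c2.png',cv2.resize(t[115:265,190:340][:, :],(600,600),interpolation=cv2.INTER_CUBIC))
cv2.imwrite('pics/c3.png',cv2.resize(s[220:330,200:290],None,fx=5,fy=5,interpolation=cv2.INTER_CUBIC))
cv2.imwrite('pics/c4.png',cv2.resize(s[170:340,320:480],None,fx=3.5,fy=3.5,interpolation=cv2.INTER_CUBIC))
E
```

```text
(no output)
```

View pics/c1.png

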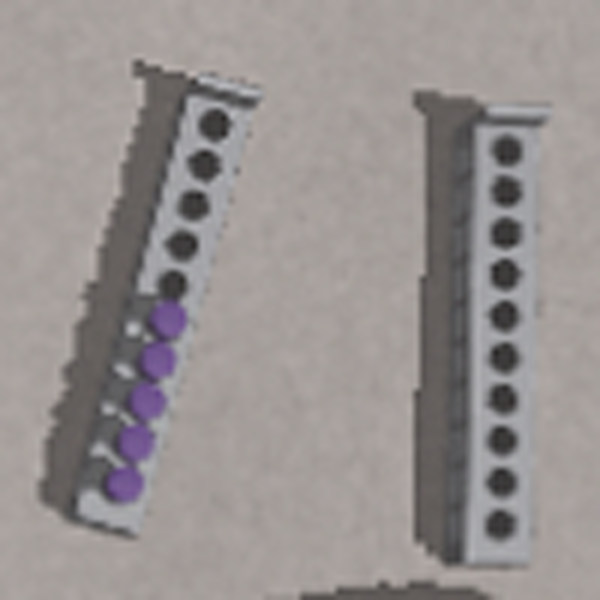

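View pics/c2.png

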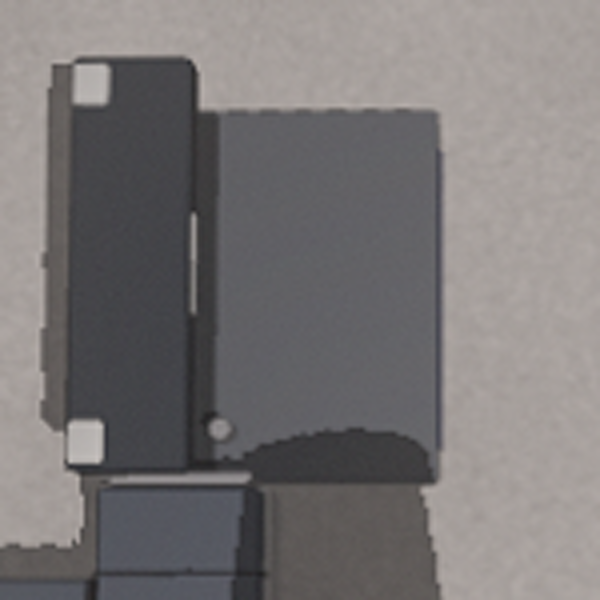

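View pics/c3.png

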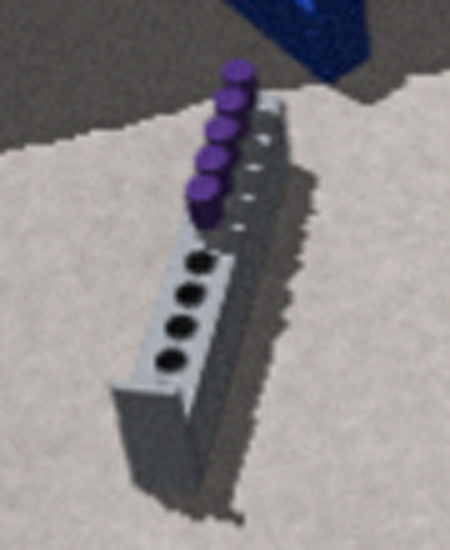

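View pics/c4.png

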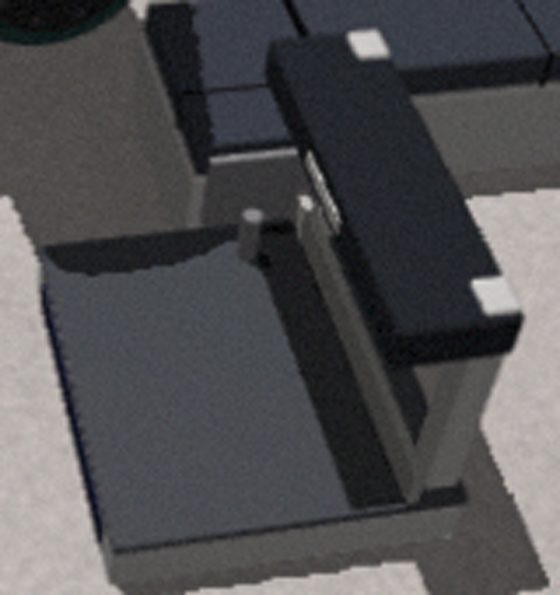

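The crops confirm it: the sample rack has purple caps on its lower half in the top view, with its lead end towards the robot and its tail tab at about (392,174). Next I'll compute positions.

```bash
cat >m1.py <<'E'
from h import *
def c(U,s,o): return [o[0]+(U[0]+.5)/s-.5,o[1]+(U[1]+.5)/s-.5]
H=[(215,126),(205,164),(194,205),(183,245),(173,284)];C=[(168,320),(158,361),(148,402),(136,442),(123,485)]
P=[onz('top',*c(u,6,(355,160)),.05) for u in H]+[onz('top',*c(u,6,(355,160)),.081) for u in C]
P=np.array(P)[:,:2]; s=np.array([-83.25+18.5*i for i in range(10)])/1000
A=np.stack([np.ones(10),s],1); cf,res,_,_=np.linalg.lstsq(A,P,rcond=None)
print('rack centre(top)',cf[0],'dir',cf[1],np.degrees(np.arctan2(cf[1][1],cf[1][0])), 'res mm',np.round((P-A@cf)*1000,1).tolist())
# scene: caps & holes
H=[(172,360),(181,327),(190,294),(200,262)];C=[(204,188),(213,157),(222,128),(231,98),(239,72)]
P=np.array([onz('scene',*c(u,5,(200,220)),.05) for u in H]+[onz('scene',*c(u,5,(200,220)),.081) for u in C])[:,:2]
ss=np.array([-83.25+18.5*i for i in (0,1,2,3,5,6,7,8,9)])/1000
A=np.stack([np.ones(9),ss],1); cf=np.linalg.lstsq(A,P,rcond=None)[0]
print('rack centre(scene)',cf[0],'dir',cf[1],np.degrees(np.arctan2(cf[1][1],cf[1][0])),np.round((P-A@cf)*1000,1).tolist())
pt=c((219,428),4,(190,115)); ps=c((253,215),3.5,(320,170))
print('post',onz('top',*pt,.085),onz('scene',*ps,.085),tri(ps,pt))
for U in [(440,112),(437,483)]: print('deck top',onz('top',*c(U,4,(190,115)),.045))
for U in [(117,548),(465,490),(42,248)]: print('deck scene',onz('scene',*c(U,3.5,(320,170)),.045))
for U in [(195,60),(187,470)]: print('bar top',onz('top',*c(U,4,(190,115)),.207))
H=[(508,150),(508,191),(506,233),(505,275),(504,316),(503,357),(503,398),(502,440),(501,482),(500,524)]
P=np.array([onz('top',*c(u,6,(355,160)),.05) for u in H]);print('empty',P[0],P[-1],P.mean(0))
E
python3 m1.py
```

```text
rack centre(top) [ 0.52881022 -0.20043581] dir [-0.97690189  0.24909767] 165.69512631773858 res mm [[-0.5, 0.3], [0.4, -0.1], [0.0, -0.1], [0.2, -0.1], [0.8, -0.6], [-0.7, 0.7], [-0.5, 0.1], [-0.2, -0.5], [0.5, -0.2], [-0.1, 0.4]]
rack centre(scene) [ 0.52069262 -0.19690586] dir [-0.81733233  0.21054725] 165.5545010009201 [[2.4, -0.1], [-0.3, 0.0], [-3.4, 0.2], [-6.3, 1.0], [7.2, -1.1], [4.0, -0.7], [1.6, -0.2], [-1.9, 0.4], [-3.3, 0.5]]
post [0.48624622 0.15760268 0.085     ] [0.48625656 0.1592053  0.085     ] (array([0.48641258, 0.1583306 , 0.08525413]), np.float64(0.0015466559938812875))
deck top [0.70567933 0.02277607 0.045     ]
deck top [0.45762695 0.01751538 0.045     ]
deck scene [0.70666462 0.02758334 0.045     ]
deck scene [0.69462405 0.24579696 0.045     ]
deck scene [0.46129915 0.0205157  0.045     ]
bar top [0.69564034 0.16698975 0.207     ]
bar top [0.44953348 0.16189246 0.207     ]
empty [ 0.6033005  -0.35234153  0.05      ] [ 0.43680117 -0.35025204  0.05      ] [ 0.51998633 -0.35120244  0.05      ]
```

```bash
python3 -m jog '[0,0,0,0,0,-7.1,-1, 0,0,0,0,0,-7.1,-1, 0,0,0,0,0,-7.1,-1, 0,0,0,0,0,-7.1,-1, 0,0,0,0,0,-7.1,-1, 0,0,0,0,0,-7.1,-1, 0,0,0,0,0,-7.1,-1, 0,0,0,0,0,-7.1,-1, 0,0,0,0,0,-7.1,-1, 0,0,0,0,0,-7.1,-1]' 60
python3 -m jog '[0,0,0,0,0,-7.1,-1, 0,0,0,0,0,-7.1,-1, 0,0,0,0,0,-7.1,-1, 0,0,0,0,0,-7.1,-1, 0,0,0,0,0,-7.1,-1, 0,0,0,0,0,-7.1,-1, 0,0,0,0,0,-7.1,-1, 0,0,0,0,0,-7.1,-1, 0,0,0,0,0,-7.1,-1, 0,0,0,0,0,-3,-1]'
cat >> h.py <<'E'
def Rt(yaw,lean=0):  # tool down, tool x at world yaw (deg)
    return Rn.from_euler('z',yaw,degrees=True)*Rn.from_euler('x',180,degrees=True)
def delta(pos,R):
    o=arm.get_obs(); R0=Rn.from_quat(o['orientation']); 
    print('t',round(o['time_s'],2),'pos',np.round(o['eef_pos'],4),'q',np.round(o['orientation'],4),'F',np.round(o['wrist_force'],1),'w',round(o['gripper_width'],3),'j',np.round(o['joint_positions'],2))
    print('shift tool mm',np.round(R0.inv().apply(np.array(pos)-o['eef_pos'])*1000,1),'turn deg',np.round((R0.inv()*R).as_rotvec(degrees=True),2))
PO=np.array([.4863,.1583]);AL=np.radians(1.3)
XL=np.array([-np.sin(AL),np.cos(AL)]);YL=np.array([-np.cos(AL),-np.sin(AL)])
def L2W(x,y,z): # mm loader -> world m
    return np.r_[PO+(x*XL+y*YL)/1000,z/1000]
E
python3 -c "
from h import *
delta([.6063,-.2195,.16],Rt(165.7))"
```

```text
time_s: 0.93
eef_pos: [0.1858, -0.4909, 0.231]
orientation: [0.694, 0.72, 0.0, -0.0]
wrist_force: [-0.1, 0.9, 0.3]
gripper_width: 0.998
time_s: 1.77
eef_pos: [0.1858, -0.4909, 0.231]
orientation: [0.182, 0.983, 0.0, -0.0]
wrist_force: [-0.4, 0.1, 0.4]
gripper_width: 0.998
t 1.77 pos [ 0.1858 -0.4909  0.231 ] q [ 1.819e-01  9.833e-01  3.000e-04 -1.000e-04] F [-0.4  0.1  0.4] w 0.998 j [-1.36  0.26 -0.05  1.26  0.   -1.  ]
shift tool mm [-295.7  403.8   71.1] turn deg [ 0.03 -0.02 -6.66]
```

```bash
python3 -m jog '[-10,14,0,0,0,0,-1, -21,29,0,0,0,0,-1, -21,29,0,0,0,0,-1, -21,29,0,0,0,0,-1, -21,29,0,0,0,0,-1, -21,29,0,0,0,0,-1, -21,29,0,0,0,0,-1, -21,29,0,0,0,0,-1, -21,29,0,0,0,0,-1, -21,29,0,0,0,0,-1]'
python3 -m jog '[-21,29,0,0,0,0,-1, -21,29,0,0,0,0,-1, -21,28,0,0,0,0,-1, -21,28,10,0,0,0,-1, -12.7,15.8,20,0,0,0,-1, 0,0,30,0,0,-6.7,-1, 0,0,11,0,0,0,-1, 0,0,0,0,0,0,-1, 0,0,0,0,0,0,-1, 0,0,0,0,0,0,-1]'
python3 - <<'E'
from h import *
delta([.6063,-.2195,.022],Rt(165.7))
cv2.imwrite('pics/t1.png',optics.capture('top'));s=optics.capture('scene');cv2.imwrite('pics/s1.png',cv2.resize(s[150:350,150:350],None,fx=3,fy=3))
E
```

```text
time_s: 2.6
eef_pos: [0.4726, -0.306, 0.2311]
orientation: [0.185, 0.983, 0.0, -0.0]
wrist_force: [-0.4, -1.0, 1.0]
gripper_width: 1.0
time_s: 3.43
eef_pos: [0.609, -0.2222, 0.1614]
orientation: [0.128, 0.992, -0.0, 0.001]
wrist_force: [-0.0, -0.2, 1.0]
gripper_width: 1.001
t 3.43 pos [ 0.609  -0.2222  0.1614] q [ 1.282e-01  9.917e-01 -2.000e-04  6.000e-04] F [-0.  -0.2  1. ] w 1.001 j [-0.48  0.5   0.14  1.21  0.   -0.22]
shift tool mm [  3.4   1.9 139.4] turn deg [-0.02  0.07 -0.43]
```

View pics/s1.png

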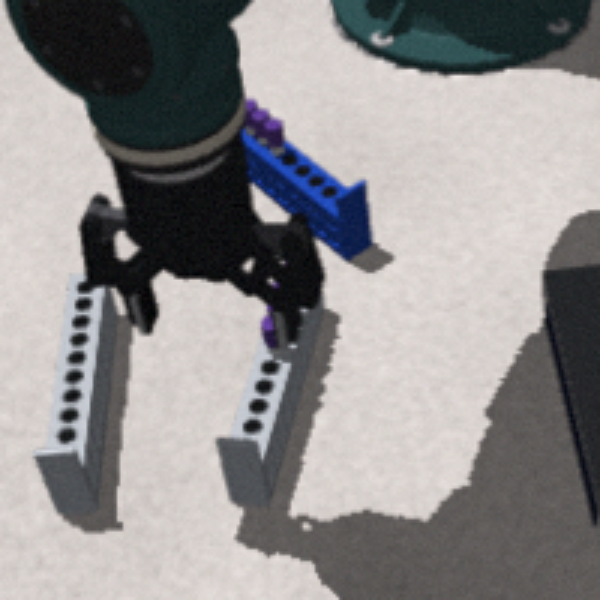

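```bash
python3 -m jog '[3.4,1.9,15,0,0,-0.4,-1, 0,0,25,0,0,0,-1, 0,0,30,0,0,0,-1, 0,0,30,0,0,0,-1, 0,0,25,0,0,0,-1, 0,0,12,0,0,0,-1, 0,0,4.4,0,0,0,-1, 0,0,0,0,0,0,-1, 0,0,0,0,0,0,0.2, 0,0,0,0,0,0,1]' 60
python3 -m jog '[0,0,0,0,0,0,1, 0,0,0,0,0,0,1, 0,0,0,0,0,0,1, 0,0,0,0,0,0,1, 0,0,0,0,0,0,1, 0,0,0,0,0,0,1, 0,0,0,0,0,0,1, 0,0,0,0,0,0,1, 0,0,0,0,0,0,1, 0,0,0,0,0,0,1]' 60
python3 - <<'E'
from h import *
delta([.6063,-.2195,.080],Rt(165.7))
s=optics.capture('scene');cv2.imwrite('pics/s2.png',cv2.resize(s[150:350,150:350],None,fx=3,fy=3))
E
```

```text
time_s: 4.37
eef_pos: [0.6067, -0.2196, 0.0204]
orientation: [0.124, 0.992, -0.0, 0.001]
wrist_force: [0.1, 0.2, -0.0]
gripper_width: 0.747
time_s: 5.2
eef_pos: [0.6063, -0.2194, 0.0198]
orientation: [0.124, 0.992, -0.0, 0.001]
wrist_force: [-1.6, 1.3, 6.8]
gripper_width: 0.342
t 5.2 pos [ 0.6063 -0.2194  0.0198] q [ 1.242e-01  9.923e-01 -3.000e-04  6.000e-04] F [-1.6  1.3  6.8] w 0.342 j [-0.47  0.59 -0.11  0.87 -0.   -0.22]
shift tool mm [ -0.1  -0.2 -60.2] turn deg [-0.02  0.08  0.03]
```

View pics/s2.png

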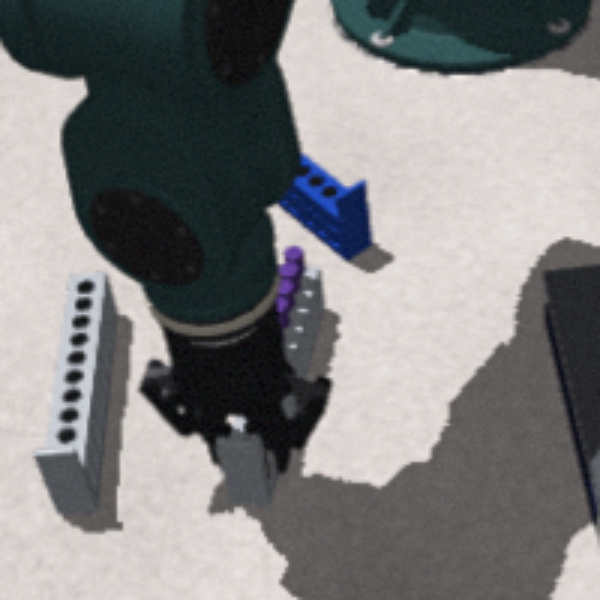

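```bash
python3 -m jog '[0,0,0,0,0,0,1, 0,0,-3,0,0,0,1, 0,0,-7,0,0,0,1, 0,0,-10,0,0,0,1, 0,0,-12,0,0,0,1, 0,0,-12,0,0,0,1, 0,0,-10,0,0,0,1, 0,0,-6,0,0,0,1, 0,0,0,0,0,0,1, 0,0,0,0,0,0,1]' 90
python3 - <<'E'
from h import *
th=30;d=np.sin(np.radians(th))*XL+np.cos(np.radians(th))*YL; yaw=np.degrees(np.arctan2(d[1],d[0]))
L=L2W(25.2,-5,0)[:2]; G=L-.18*d; print('yaw',yaw,'L',L,'G',G,'G-60',G-.06*d)
delta(np.r_[G-.06*d,.080],Rt(yaw))
s=optics.capture('scene');cv2.imwrite('pics/s3.png',cv2.resize(s[150:350,150:350],None,fx=3,fy=3))
E
```

```text
time_s: 6.08
eef_pos: [0.6059, -0.2191, 0.079]
orientation: [0.124, 0.992, -0.0, 0.0]
wrist_force: [0.0, 0.0, -2.9]
gripper_width: 0.34
yaw 151.3 L [0.49072699 0.18360695] G [0.6486133  0.09716672] G-60 [0.70124207 0.06835331]
t 6.08 pos [ 0.6059 -0.2191  0.079 ] q [ 1.242e-01  9.923e-01 -0.000e+00  1.000e-04] F [ 0.   0.  -2.9] w 0.34 j [-0.47  0.54 -0.02  1.01  0.   -0.22]
shift tool mm [-21.5 302.1  -1. ] turn deg [-0.    0.02 14.43]
```

View pics/s3.png

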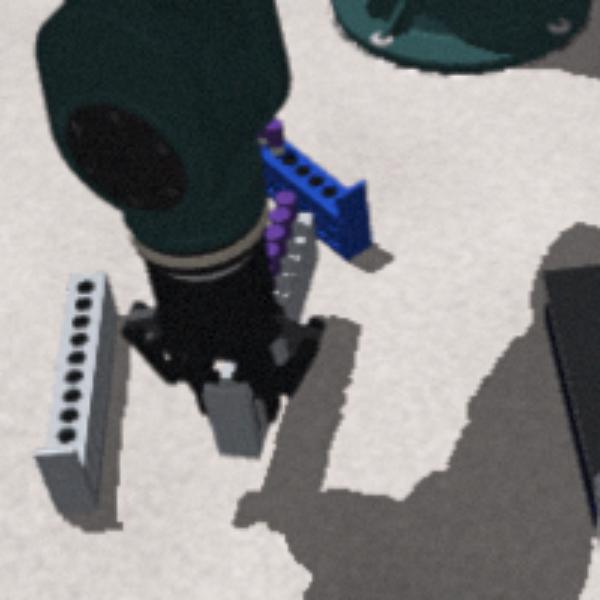

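```bash
python3 -m jog '[-1,12,-4,0,0,0,1, -2,26,-5,0,0,0,1, -3,35,0,0,0,0,1, -3,35,0,0,0,0,1, -3,35,0,0,0,0,1, -3,35,0,0,0,0,1, -3,35,0,0,0,0,1, -2,32,0,0,0,0,1, -1,25,0,0,0,0,1, -0.5,18,0,0,0,0,1]'
python3 -m jog '[0,10,0,0,0,2.4,1, 0,4,0,0,0,3,1, 0,0,0,0,0,3,1, 0,0,0,0,0,3,1, 0,0,0,0,0,3,1, 0,0,0,0,0,0,1, 0,0,0,0,0,0,1, 0,0,0,0,0,0,1, 0,0,0,0,0,0,1, 0,0,0,0,0,0,1]'
python3 - <<'E'
from h import *
delta([.7012,.06835,.087],Rt(151.3))
s=optics.capture('scene');cv2.imwrite('pics/s4.png',cv2.resize(s[150:350,300:500],None,fx=3,fy=3))
s=optics.capture('top');cv2.imwrite('pics/t4.png',cv2.resize(s[110:260,190:340],None,fx=4,fy=4))
E
```

```text
time_s: 6.97
eef_pos: [0.6978, 0.0581, 0.0873]
orientation: [0.123, 0.992, 0.0, -0.0]
wrist_force: [-1.2, -0.5, -2.4]
gripper_width: 0.337
time_s: 7.8
eef_pos: [0.7013, 0.0683, 0.0878]
orientation: [0.247, 0.969, -0.0, -0.0]
wrist_force: [-0.2, 0.2, -2.2]
gripper_width: 0.337
t 7.8 pos [0.7013 0.0683 0.0878] q [ 2.472e-01  9.690e-01 -0.000e+00 -1.000e-04] F [-0.2  0.2 -2.2] w 0.337 j [-0.02  0.64  0.19  1.12  0.    0.48]
shift tool mm [0.1 0.  0.8] turn deg [-0.   -0.01  0.07]
```

View pics/s4.png

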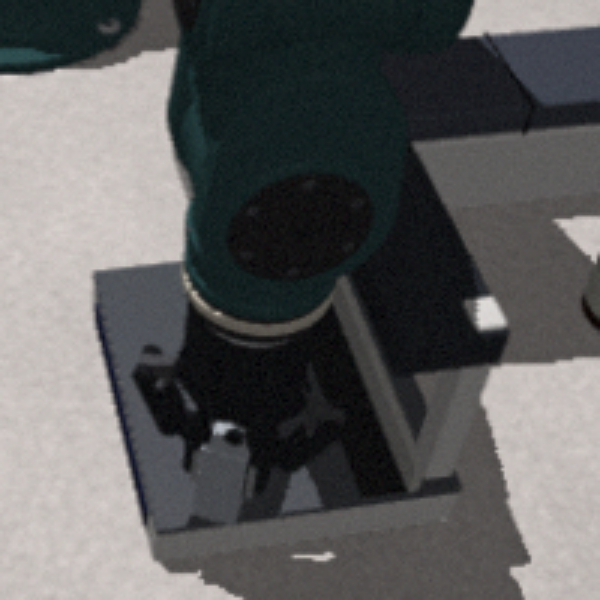

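View pics/t4.png

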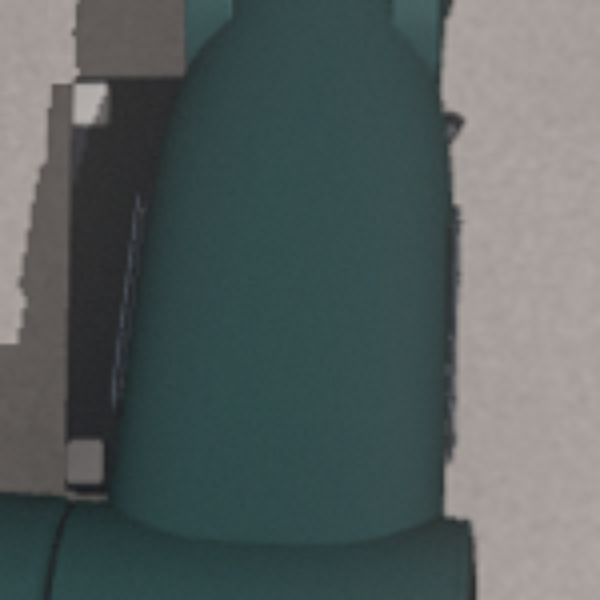

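```bash
python3 - <<'E'
from h import *
for n,u in [('ring bottom',(262,345)),('ring left',(183,275)),('ring right',(335,285)),('ball bottom centre',(290,325)),('ball left',(190,190)),('ball right',(405,190)),('ball right low',(380,260))]:
    o,d=ray('scene',300+u[0]/3,150+u[1]/3)
    for X in (.70,.75): 
        p=o+d*(X-o[0])/d[0]; print(n,np.round(p,3))
E
```

```text
ring bottom [0.7   0.08  0.224]
ring bottom [0.75  0.06  0.285]
ring left [0.7   0.026 0.291]
ring left [0.75  0.012 0.346]
ring right [0.7   0.117 0.271]
ring right [0.75  0.094 0.328]
ball bottom centre [0.7   0.095 0.24 ]
ball bottom centre [0.75  0.074 0.299]
ball left [0.7   0.025 0.356]
ball left [0.75  0.011 0.404]
ball right [0.7   0.145 0.342]
ball right [0.75  0.119 0.392]
ball right low [0.7   0.141 0.289]
ball right low [0.75  0.115 0.343]
```

```bash
python3 - <<'E'
from h import *
d=np.array([np.cos(np.radians(151.3)),np.sin(np.radians(151.3))]);n=np.array([-d[1],d[0]])
G=np.array([.7013,.0683]);z0=.0878-.0198
for s in(-.015,.015):
  for z in (0,.076):
    u=proj('scene',np.r_[G-.02*d+s*n,z0+z]); print(s,z,(u-[300,150])*3)
E
python3 -m jog '[0,0,2,0,0,0,1, 0,0,5,0,0,0,1, 0,0,5,0,0,0,1, 0,0,4,0,0,0,1, 0,0,1.5,0,0,0,1, 0,0,0,0,0,0,1, 0,0,0,0,0,0,1, 0,0,0,0,0,0,1, 0,0,0,0,0,0,1, 0,0,0,0,0,0,1]'
python3 - <<'E'
from h import *
delta([.6486,.0972,.0648],Rt(151.3))
s=optics.capture('scene');cv2.imwrite('pics/s5.png',cv2.resize(s[200:350,320:470],None,fx=4,fy=4,interpolation=cv2.INTER_CUBIC))
E
```

```text
-0.015 0 [232.04791293 527.01244772]
-0.015 0.076 [244.64147989 460.41380696]
0.015 0 [189.06391979 513.25529693]
0.015 0.076 [198.6977523  446.25458241]
time_s: 8.73
eef_pos: [0.7015, 0.0682, 0.0706]
orientation: [0.248, 0.969, 0.0, 0.0]
wrist_force: [-1.0, 0.5, -2.4]
gripper_width: 0.336
t 8.73 pos [0.7015 0.0682 0.0706] q [2.476e-01 9.689e-01 0.000e+00 2.000e-04] F [-1.   0.5 -2.4] w 0.336 j [-0.02  0.65  0.16  1.08 -0.    0.48]
shift tool mm [60.3  0.1  5.8] turn deg [0.01 0.02 0.03]
```

View pics/s5.png

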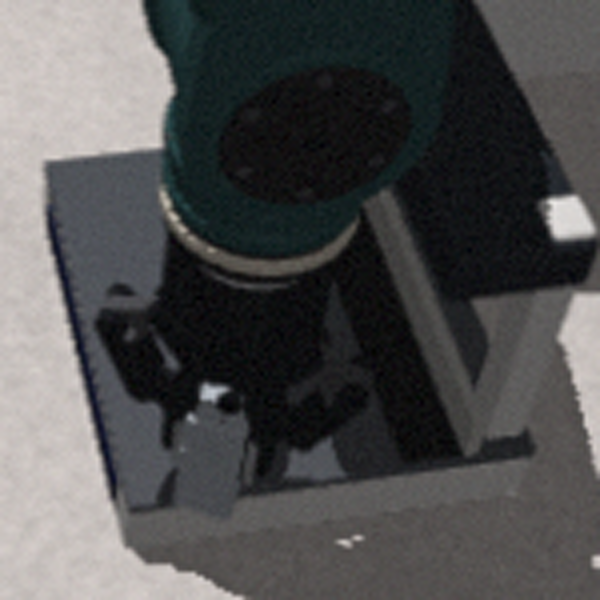

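```bash
python3 -m jog '[3,0,0,0,0,0,1, 6,0,0,0,0,0,1, 8,0,0,0,0,0,1, 8,0,0,0,0,0,1, 8,0,0,0,0,0,1, 7,0,0,0,0,0,1, 5,0,0,0,0,0,1, 0,0,0,0,0,0,1, 0,0,0,0,0,0,1, 0,0,0,0,0,0,1]'
python3 - <<'E'
from h import *
delta([.6486,.0972,.0648],Rt(151.3))
s=optics.capture('scene');cv2.imwrite('pics/s6.png',cv2.resize(s[200:350,320:470],None,fx=4,fy=4,interpolation=cv2.INTER_CUBIC))
E
```

```text
time_s: 9.62
eef_pos: [0.6621, 0.0897, 0.0704]
orientation: [0.248, 0.969, 0.0, 0.0]
wrist_force: [0.1, -0.3, -3.1]
gripper_width: 0.335
t 9.62 pos [0.6621 0.0897 0.0704] q [2.476e-01 9.689e-01 0.000e+00 2.000e-04] F [ 0.1 -0.3 -3.1] w 0.335 j [ 0.01  0.58  0.04  1.02 -0.    0.51]
shift tool mm [15.4  0.1  5.6] turn deg [0.01 0.02 0.03]
```

View pics/s6.png

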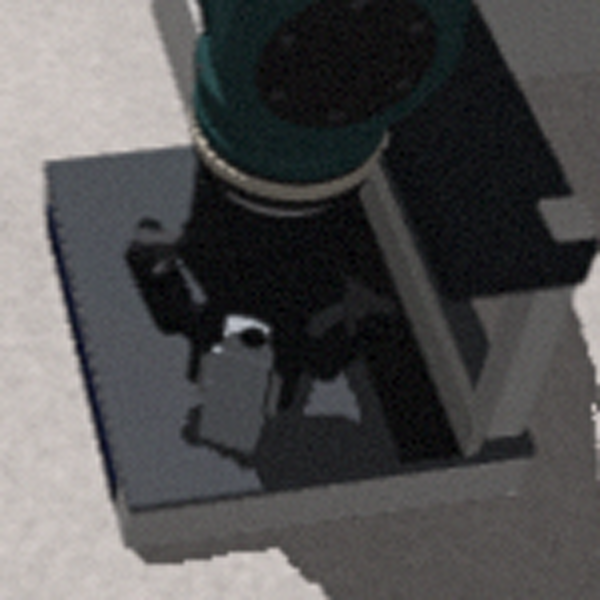

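```bash
python3 -m jog '[2,0,0,0,0,0,1, 4,0,0,0,0,0,1, 4,0,0,0,0,0,1, 3,0,0,0,0,0,1, 2.4,0,0,0,0,0,1, 0,0,1,0,0,0,1, 0,0,2,0,0,0,1, 0,0,1.5,0,0,0,1, 0,0,0.5,0,0,0,1, 0,0,0,0,0,0,1]'
python3 - <<'E'
from h import *
delta([.6486,.0972,.0648],Rt(151.3))
s=optics.capture('scene');cv2.imwrite('pics/s7.png',cv2.resize(s[180:330,320:470],None,fx=4,fy=4,interpolation=cv2.INTER_CUBIC))
E
```

```text
time_s: 10.5
eef_pos: [0.6483, 0.0971, 0.0651]
orientation: [0.248, 0.969, -0.0, -0.0]
wrist_force: [-0.5, -0.4, -3.0]
gripper_width: 0.337
t 10.5 pos [0.6483 0.0971 0.0651] q [ 2.476e-01  9.689e-01 -0.000e+00 -2.000e-04] F [-0.5 -0.4 -3. ] w 0.337 j [ 0.02  0.57 -0.01  0.99  0.    0.53]
shift tool mm [-0.2  0.2  0.3] turn deg [-0.01 -0.02  0.02]
```

View pics/s7.png

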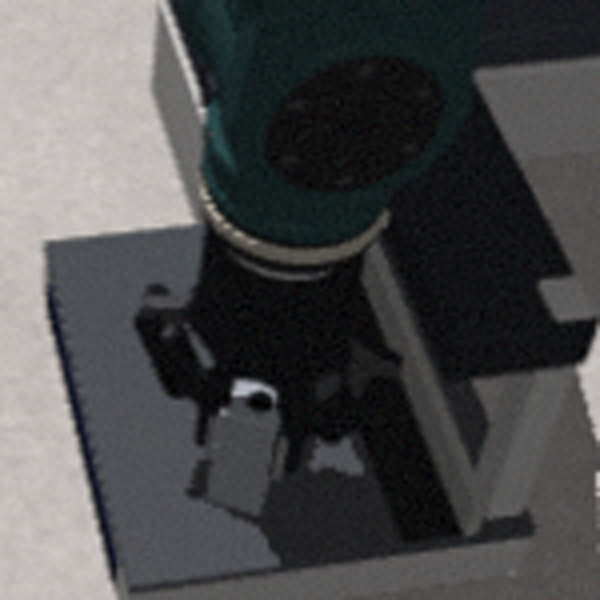

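```bash
python3 -m jog '[0,0,0.5,0,0,0,1, 0,0,0.5,0,0,0,1, 0,0,0.5,0,0,0,1, 0,0,0,0,0,0,1, 0,0,0,0,0,0,1, 0,0,0,0,0,0,0.3, 0,0,0,0,0,0,0.1, 0,0,0,0,0,0,-0.1, 0,0,0,0,0,0,-0.3, 0,0,0,0,0,0,-0.3]' 40
python3 - <<'E'
from h import *
delta([.6486,.0972,.0648],Rt(151.3))
s=optics.capture('scene');cv2.imwrite('pics/s8.png',cv2.resize(s[180:330,320:470],None,fx=4,fy=4,interpolation=cv2.INTER_CUBIC))
E
```

```text
time_s: 11.38
eef_pos: [0.6483, 0.0972, 0.0638]
orientation: [0.248, 0.969, -0.0, -0.0]
wrist_force: [-0.9, 0.3, -0.0]
gripper_width: 0.653
t 11.38 pos [0.6483 0.0972 0.0638] q [ 2.476e-01  9.689e-01 -0.000e+00 -1.000e-04] F [-0.9  0.3 -0. ] w 0.653 j [ 0.02  0.57 -0.01  0.99  0.    0.53]
shift tool mm [-0.2  0.1 -1. ] turn deg [-0.   -0.01  0.03]
```

View pics/s8.png

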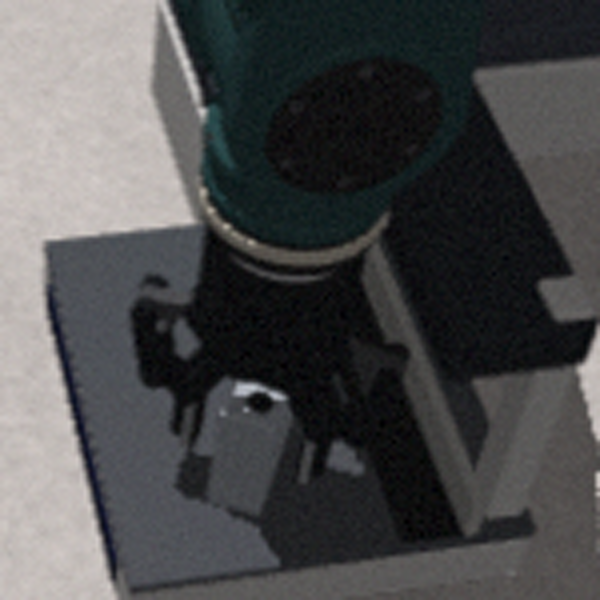

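```bash
python3 -m jog '[0,0,0,0,0,0,-0.6, 0,0,0,0,0,0,-0.6, 0,0,-5,0,0,0,-0.6, 0,0,-15,0,0,0,-0.6, 0,0,-25,0,0,0,-0.6, 0,0,-25,0,0,0,-0.6, 0,0,-20,0,0,0,-0.3, -12,-22,-10,0,0,0,0, -12,-22,0,0,0,0,1, 0,0,0,0,0,7,1]' 40
python3 -m jog '[0,0,0,0,0,7,1, 0,0,0,0,0,7,1, 0,0,0,0,0,7,1, 0,0,0,0,0,7,1, 0,0,0,0,0,7,1, 0,0,0,0,0,7,1, 0,0,0,0,0,7,1, 0,0,0,0,0,4,1, 0,0,0,0,7,0,1, 0,0,0,0,7,0,1]'
python3 -m jog '[0,0,0,0,7,0,1, 0,0,0,0,7,0,1, 0,0,0,0,7,0,1, 0,0,0,0,7,0,1, 0,0,0,0,3,0,1, 0,0,0,0,0,0,1, 0,0,0,0,0,0,1, 0,0,0,0,0,0,1, 0,0,0,0,0,0,1, 0,0,0,0,0,0,1]'
python3 - <<'E'
from h import *
delta([.6486,.0472,.0648],Rt(91.3)*Rn.from_euler('y',45,degrees=True))
s=optics.capture('scene');cv2.imwrite('pics/s9.png',cv2.resize(s[150:350,280:480],None,fx=3,fy=3,interpolation=cv2.INTER_CUBIC))
s=optics.capture('top');cv2.imwrite('pics/t9.png',cv2.resize(s[110:260,190:340],None,fx=4,fy=4,interpolation=cv2.INTER_CUBIC))
E
```

```text
time_s: 12.27
eef_pos: [0.6489, 0.0438, 0.1652]
orientation: [0.305, 0.952, -0.0, 0.001]
wrist_force: [0.4, -0.8, -1.6]
gripper_width: 0.239
time_s: 13.1
eef_pos: [0.6486, 0.0488, 0.1654]
orientation: [0.693, 0.711, 0.088, -0.088]
wrist_force: [0.5, 0.5, 0.6]
gripper_width: 0.001
time_s: 13.93
eef_pos: [0.6483, 0.0479, 0.1649]
orientation: [0.645, 0.662, 0.267, -0.273]
wrist_force: [-0.0, -0.9, 0.1]
gripper_width: -0.001
t 13.93 pos [0.6483 0.0479 0.1649] q [ 0.6452  0.6617  0.2673 -0.2728] F [-0.  -0.9  0.1] w -0.001 j [-0.35  0.67  0.21  1.46  0.72  1.06]
shift tool mm [-71.2   0.1  70.4] turn deg [-0.01  0.09  0.14]
```

View pics/s9.png

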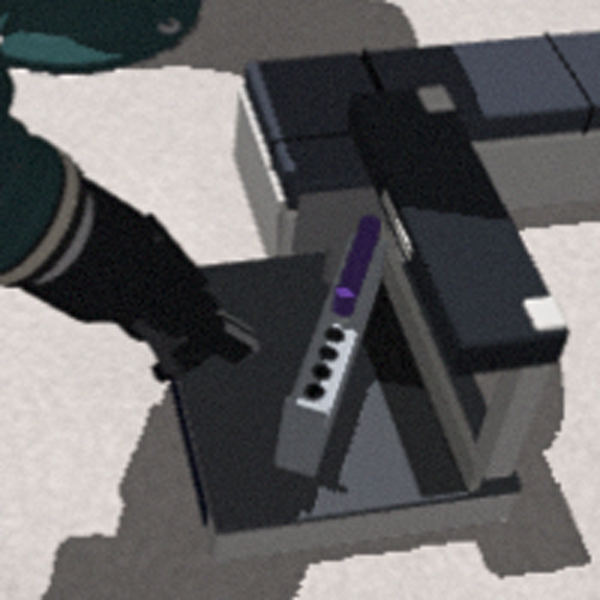

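View pics/t9.png

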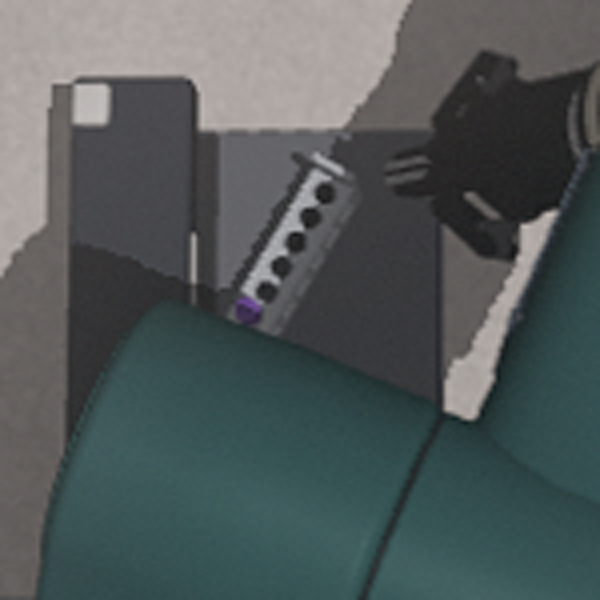

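```bash
cat >> h.py <<'E'
def rackpose(px,idx,zs):
    P=np.array([onz('top',*p,z) for p,z in zip(px,zs)])[:,:2]
    s=(-83.25+18.5*np.array(idx))
    loc=np.stack([(P-PO)@XL,(P-PO)@YL],1)*1000
    A=np.stack([np.ones(len(s)),s],1);cf=np.linalg.lstsq(A,loc,rcond=None)[0]
    v=cf[1];n=np.linalg.norm(v);th=np.degrees(np.arctan2(v[0],v[1]));v=v/n
    print('theta',th,'scale',n,'centre',cf[0],'lead',cf[0]+100*v,'tail',cf[0]-100*v,'res',np.abs(loc-A@cf).max())
def c(U,s,o): return [o[0]+(U[0]+.5)/s-.5,o[1]+(U[1]+.5)/s-.5]
def W2L(p): return np.array([(np.array(p)[:2]-PO)@XL,(np.array(p)[:2]-PO)@YL])*1000
E
python3 - <<'E'
from h import *
H=[(325,193),(310,217),(296,242),(281,267),(266,292)]
rackpose([c(u,4,(190,110)) for u in H],range(5),[.095]*5)
print(W2L(arm.get_obs()['eef_pos']))
E
```

```text
theta 29.706028580672395 scale 1.0068782580315254 centre [-26.00143121 -91.46487626] lead [23.55357498 -4.60693844] tail [ -75.55643739 -178.32281407] res 0.24254787723008775
[-114.22163508 -159.41479266]
```

The top view shows the rack standing at θ≈29.7° with its lead at loader (23.6,-4.6), so the tuck is good. Next I lower the leaned finger beside the tail.

```bash
python3 -m jog '[-5,1,5,0,0,0,1, -10,1,10,0,0,0,1, -12,1,12,0,0,0,1, -12,0,12,0,0,0,1, -12,0,12,0,0,0,1, -11,0,11,0,0,0,1, -8,0,8,0,0,0,1, -4,0,4,0,0,0,1, -2,0,2,0,0,0,1, 0,0,0,0,0,0,1]'
python3 - <<'E'
from h import *
o=arm.get_obs();print(W2L(o['eef_pos']),o['eef_pos'],o['wrist_force'])
s=optics.capture('scene');cv2.imwrite('pics/s10.png',cv2.resize(s[180:330,320:470],None,fx=4,fy=4,interpolation=cv2.INTER_CUBIC))
s=optics.capture('top');cv2.imwrite('pics/t10.png',cv2.resize(s[110:260,190:340],None,fx=4,fy=4,interpolation=cv2.INTER_CUBIC))
E
```

```text
time_s: 14.87
eef_pos: [0.6513, 0.0472, 0.0562]
orientation: [0.646, 0.661, 0.267, -0.274]
wrist_force: [-0.2, 0.6, -0.2]
gripper_width: 0.0
[-114.78564047 -162.41368605] [0.65127606 0.04722864 0.05622823] [-0.17922314  0.57377056 -0.2203254 ]
```

View pics/s10.png

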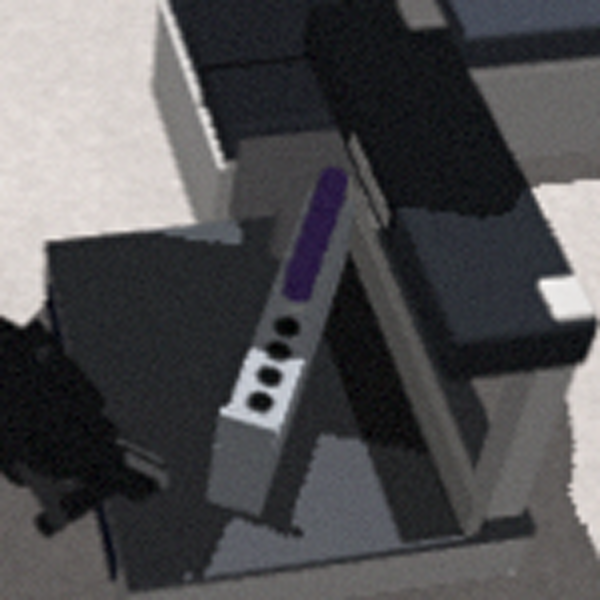

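View pics/t10.png

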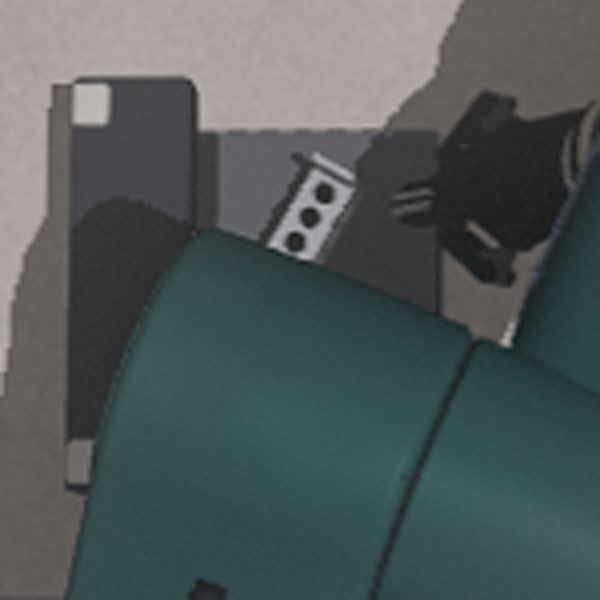

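```bash
python3 -m jog '[4,0,4,0,0,0,1, 5,0,5,0,0,0,1, 3,0,3,0,0,0,1, 2,0,2,0,0,0,1, 2,0,2,0,0,0,1, 2,0,2,0,0,0,1, 2,0.5,2,0,0,0,1, 2,0.5,2,0,0,0,1, 2,0.5,2,0,0,0,1, 2,0.5,2,0,0,0,1]'
python3 - <<'E'
from h import *
o=arm.get_obs();print(W2L(o['eef_pos']),o['eef_pos'],o['wrist_force'])
s=optics.capture('scene');cv2.imwrite('pics/s11.png',cv2.resize(s[180:330,320:470],None,fx=4,fy=4,interpolation=cv2.INTER_CUBIC))
E
```

```text
time_s: 15.8
eef_pos: [0.6525, 0.0841, 0.0564]
orientation: [0.646, 0.661, 0.267, -0.274]
wrist_force: [0.2, -0.5, 0.2]
gripper_width: -0.001
[ -77.91009122 -164.505497  ] [0.65253073 0.08414215 0.05639451] [ 0.22625796 -0.45549857  0.20747856]
```

View pics/s11.png

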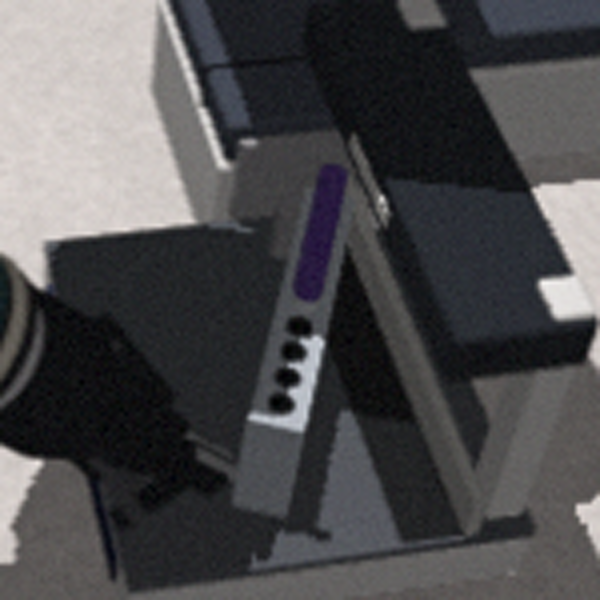

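```bash
python3 -m jog '[2,0.5,2,0,0,0,1, 2.5,0.5,2.5,0,0,0,1, 2.5,0.5,2.5,0,0,0,1, 2.5,0.5,2.5,0,0,0,1, 2.5,0.5,2.5,0,0,0,1, 2.5,0.5,2.5,0,0,0,1, 2.5,0.5,2.5,0,0,0,1, 2.5,0.5,2.5,0,0,0,1, 2,0.5,2,0,0,0,1, 1,0,1,0,0,0,1]'
python3 - <<'E'
from h import *
o=arm.get_obs();print(W2L(o['eef_pos']),o['eef_pos'],o['wrist_force'])
s=optics.capture('scene');cv2.imwrite('pics/s12.png',cv2.resize(s[180:330,320:470],None,fx=4,fy=4,interpolation=cv2.INTER_CUBIC))
s=optics.capture('top');cv2.imwrite('pics/t12.png',cv2.resize(s[110:260,190:340],None,fx=4,fy=4,interpolation=cv2.INTER_CUBIC))
E
```

```text
time_s: 16.68
eef_pos: [0.6562, 0.1164, 0.0564]
orientation: [0.646, 0.661, 0.267, -0.274]
wrist_force: [0.6, -0.1, -0.1]
gripper_width: -0.002
[ -45.77487923 -168.89938962] [0.65619443 0.11636878 0.05642565] [ 0.56034132 -0.08315936 -0.13070217]
```

View pics/s12.png

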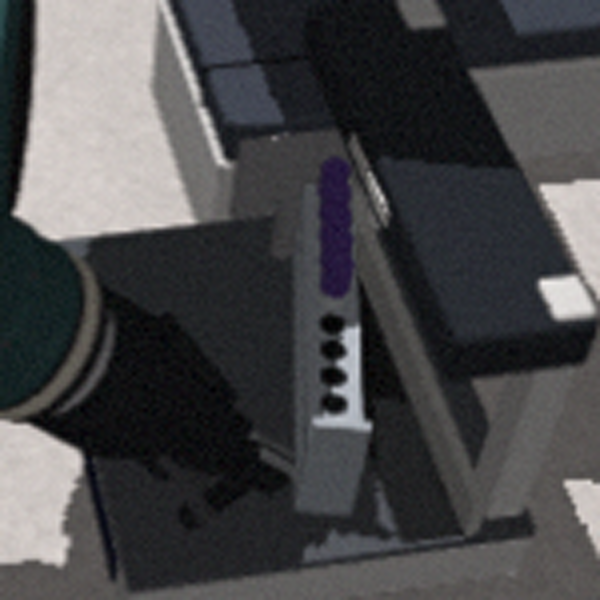

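View pics/t12.png

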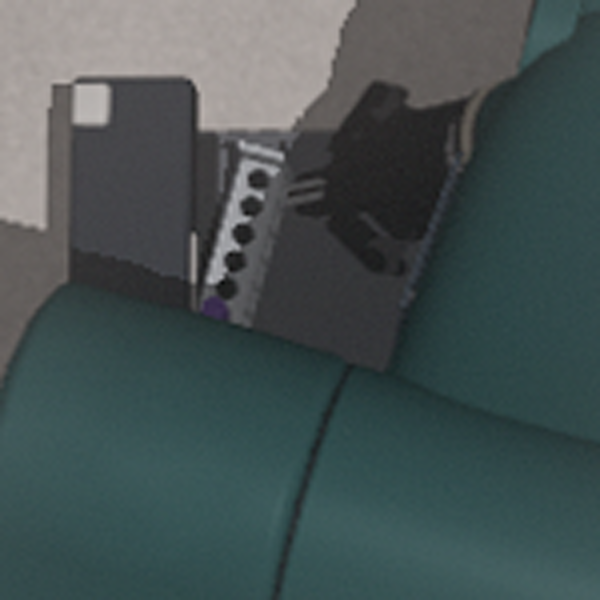

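```bash
python3 - <<'E'
from h import *
H=[(258,179),(250,205),(242,233),(234,261),(226,289)]
rackpose([c(u,4,(190,110)) for u in H],range(5),[.095]*5)
E
```

```text
theta 15.115666717434667 scale 1.008317696084824 centre [ -2.35126384 -92.54375632] lead [23.72558553  3.99638004] tail [ -28.42811321 -189.08389267] res 0.4965168008471892
```

```bash
python3 -m jog '[1.5,0.5,1.5,0,0,0,1, 2.5,0.5,2.5,0,0,0,1, 2.5,0.5,2.5,0,0,0,1, 2.5,0.5,2.5,0,0,0,1, 2.5,0.5,2.5,0,0,0,1, 2.5,0.5,2.5,0,0,0,1, 2.5,0,2.5,0,0,0,1, 2.5,0,2.5,0,0,0,1, 2,0,2,0,0,0,1, 1,0,1,0,0,0,1]'
python3 - <<'E'
from h import *
o=arm.get_obs();print(W2L(o['eef_pos']),o['eef_pos'],o['wrist_force'])
s=optics.capture('scene');cv2.imwrite('pics/s13.png',cv2.resize(s[180:330,320:470],None,fx=4,fy=4,interpolation=cv2.INTER_CUBIC))
E
```

```text
time_s: 17.62
eef_pos: [0.6584, 0.1475, 0.0564]
orientation: [0.646, 0.661, 0.267, -0.274]
wrist_force: [0.2, -0.9, 0.3]
gripper_width: 0.0
[ -14.65523964 -171.78869533] [0.65837697 0.14754596 0.05643467] [ 0.24524778 -0.86976038  0.27278884]
```

View pics/s13.png

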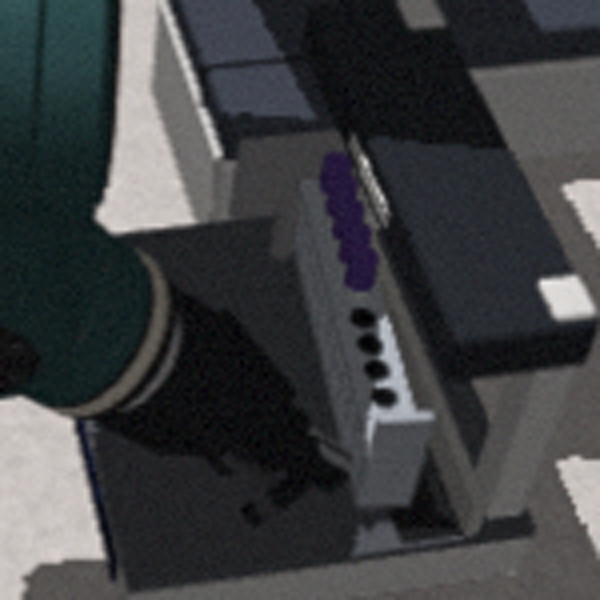

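```bash
python3 -m jog '[1.5,0,1.5,0,0,0,1, 2,0,2,0,0,0,1, 2,0,2,0,0,0,1, 2,0,2,0,0,0,1, 1.5,0,1.5,0,0,0,1, 1,0,1,0,0,0,1, 1,0,1,0,0,0,1, 0.5,0,0.5,0,0,0,1, 0.5,0,0.5,0,0,0,1, 0,0,0,0,0,0,1]'
python3 - <<'E'
from h import *
o=arm.get_obs();print(W2L(o['eef_pos']),o['eef_pos'],o['wrist_force'])
s=optics.capture('scene');cv2.imwrite('pics/s14.png',cv2.resize(s[180:330,320:470],None,fx=4,fy=4,interpolation=cv2.INTER_CUBIC))
E
```

```text
time_s: 18.5
eef_pos: [0.658, 0.1641, 0.0564]
orientation: [0.646, 0.661, 0.267, -0.274]
wrist_force: [0.5, -0.5, 0.2]
gripper_width: 0.001
[   1.94291268 -171.82838148] [0.65804007 0.16414074 0.0564032 ] [ 0.51939377 -0.46234468  0.23439194]
```

View pics/s14.png

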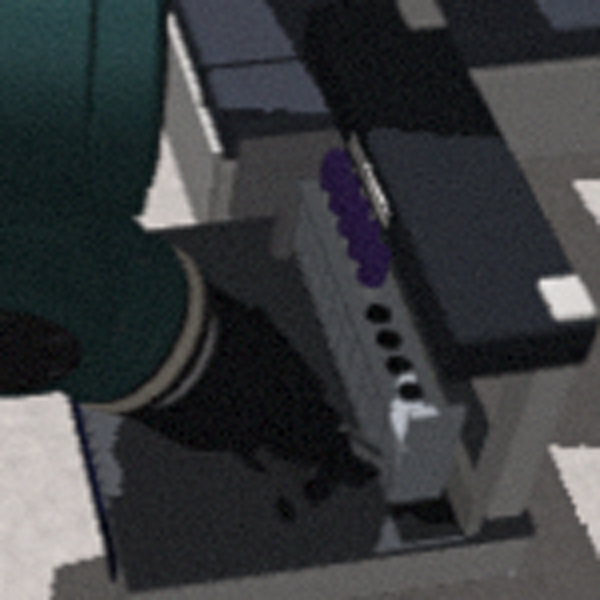

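```bash
python3 -m jog '[0.5,0,0.5,0,0,0,1, 0.5,0,0.5,0,0,0,1, 0.5,0,0.5,0,0,0,1, 0,0,0,0,0,0,1, 0,0,0,0,0,0,1, 0,0,0,0,0,0,1, 0,0,0,0,0,0,1, 0,0,0,0,0,0,1, 0,0,0,0,0,0,1, 0,0,0,0,0,0,1]'
python3 -m jog '[0.5,0,0.5,0,0,0,1, 0.5,0,0.5,0,0,0,1, 0,0,0,0,0,0,1, 0,0,0,0,0,0,1, 0,0,0,0,0,0,1, 0,0,0,0,0,0,1, 0,0,0,0,0,0,1, 0,0,0,0,0,0,1, 0,0,0,0,0,0,1, 0,0,0,0,0,0,1]'
python3 - <<'E'
from h import *
o=arm.get_obs();print(W2L(o['eef_pos']),o['eef_pos'],o['wrist_force'])
s=optics.capture('scene');cv2.imwrite('pics/s15.png',cv2.resize(s[180:330,320:470],None,fx=4,fy=4,interpolation=cv2.INTER_CUBIC))
E
```

```text
time_s: 19.38
eef_pos: [0.658, 0.1661, 0.0564]
orientation: [0.646, 0.661, 0.267, -0.274]
wrist_force: [0.2, -0.7, 0.1]
gripper_width: 0.008
time_s: 20.22
eef_pos: [0.658, 0.1675, 0.0564]
orientation: [0.646, 0.661, 0.267, -0.274]
wrist_force: [0.3, -0.4, 0.2]
gripper_width: 0.005
[   5.34488455 -171.84759649] [0.6579821  0.16754227 0.05639736] [ 0.25305504 -0.42306968  0.18566027]
```

View pics/s15.png

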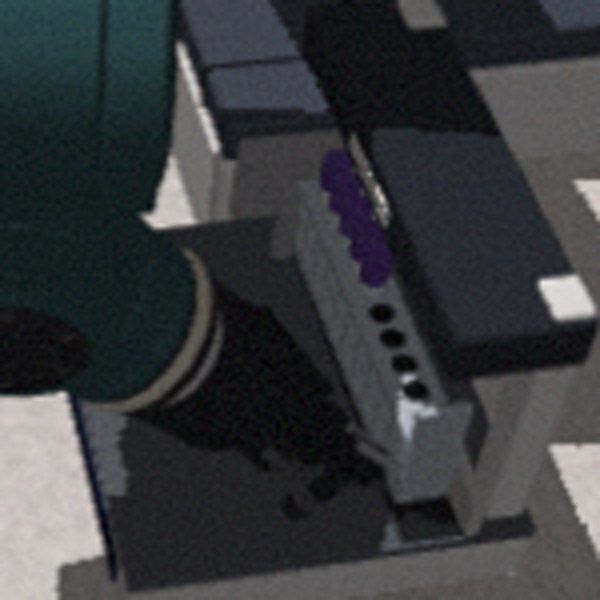

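```bash
python3 - <<'E'
from h import *
H=[(415,388),(403,363),(391,337),(381,313)]
for u in H: print(W2L(onz('scene',*c(u,4,(320,180)),.095)))
for u in [(400,497),(447,490)]: print('tail foot',W2L(onz('scene',*c(u,4,(320,180)),.045)))
for u in [(475,535)]: print('rail end foot',W2L(onz('scene',*c(u,4,(320,180)),.045)))
E
python3 -m jog '[0.5,0,0.5,0,0,0,1, 0.5,0,0.5,0,0,0,1, 0,0,0,0,0,0,1, 0,0,0,0,0,0,1, 0,0,0,0,0,0,1, 0,0,0,0,0,0,1, 0,0,0,0,0,0,1, 0,0,0,0,0,0,1, 0,0,0,0,0,0,1, 0,0,0,0,0,0,1]'

```

```text
[  27.28077125 -151.00645388]
[  26.22555231 -133.4760091 ]
[  25.37210926 -114.83349421]
[ 25.16540168 -97.28972556]
tail foot [  17.27368454 -184.5445815 ]
tail foot [  43.96220774 -184.14709811]
rail end foot [  49.41387827 -214.4888744 ]
time_s: 21.1
eef_pos: [0.6581, 0.1681, 0.0563]
orientation: [0.646, 0.661, 0.267, -0.273]
wrist_force: [-1.9, -9.6, 1.7]
gripper_width: 0.003
```

Contact with the rail is at about 10 N. Now I back off towards the open deck and check.

```bash
python3 -m jog '[-0.5,0,-0.5,0,0,0,1, -2,0,-2,0,0,0,1, -6,0,-6,0,0,0,1, -10,0,-10,0,0,0,1, -14,0,-14,0,0,0,1, -18,0,-18,0,0,0,1, -18,0,-18,0,0,0,1, -14,0,-20,0,0,0,1, 0,0,-25,0,0,0,1, 0,0,-25,0,0,0,1]'
python3 -m jog '[0,0,-25,0,0,0,1, 0,0,-25,0,0,0,1, 0,0,-25,0,0,0,1, 0,0,-25,0,0,0,1, 0,0,-25,0,0,0,1, 0,0,0,0,0,0,1, 0,0,0,0,0,0,1, 0,0,0,0,0,0,1, 0,0,0,0,0,0,1, 0,0,0,0,0,0,1]'
python3 - <<'E'
from h import *
o=arm.get_obs();print(W2L(o['eef_pos']),o['eef_pos'],o['wrist_force'])
s=optics.capture('scene');cv2.imwrite('pics/s16.png',cv2.resize(s[170:320,320:470],None,fx=4,fy=4,interpolation=cv2.INTER_CUBIC))
s=optics.capture('top');cv2.imwrite('pics/t16.png',cv2.resize(s[110:260,190:340],None,fx=4,fy=4,interpolation=cv2.INTER_CUBIC))
E
```

```text
time_s: 21.93
eef_pos: [0.6611, 0.0111, 0.0959]
orientation: [0.646, 0.66, 0.267, -0.274]
wrist_force: [1.1, 0.1, 0.5]
gripper_width: 0.001
time_s: 22.77
eef_pos: [0.6634, -0.0748, 0.1838]
orientation: [0.645, 0.661, 0.267, -0.274]
wrist_force: [0.8, 0.0, -0.0]
gripper_width: -0.002
[-237.03504403 -171.71947911] [ 0.66335297 -0.07477818  0.18382176] [ 0.82218786  0.00796443 -0.01473945]
```

View pics/s16.png

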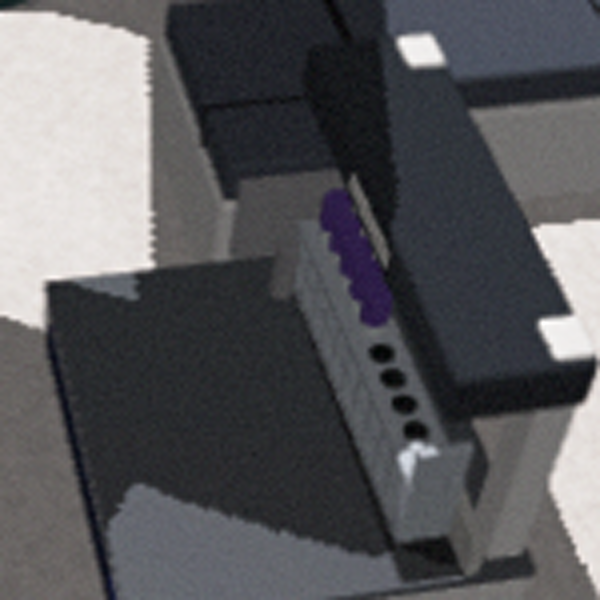

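View pics/t16.png

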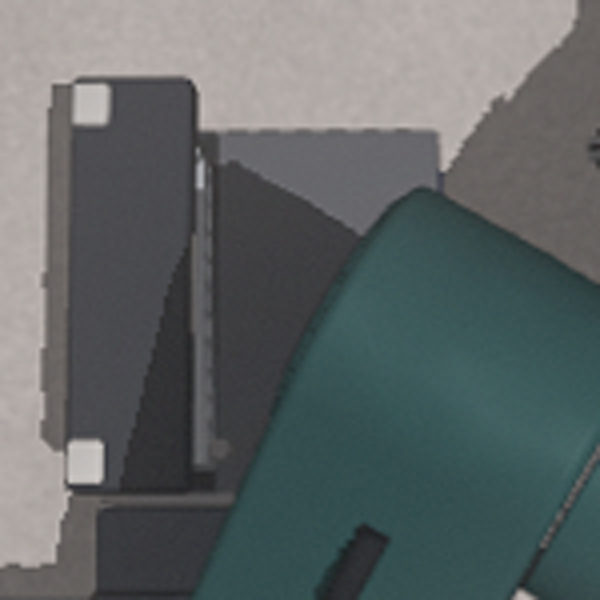

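```bash
python3 - <<'E'
from h import *
s=optics.capture('top');cv2.imwrite('pics/t17.png',cv2.resize(s[140:235,225:260],None,fx=6,fy=6,interpolation=cv2.INTER_CUBIC))
s=optics.capture('scene');cv2.imwrite('pics/s17.png',cv2.resize(s[215:320,385:465],None,fx=7,fy=5.7,interpolation=cv2.INTER_CUBIC))
for n,x,y,z in [('front top tail',11,-184,95),('front top lead',11,14,95),('front bot tail',11,-184,45),('front bot lead',11,14,45),('post',0,0,85)]:
    p=L2W(x,y,z); print(n,'top crop',(proj('top',p)-[225,140])*6,'scene crop',(proj('scene',p)-[385,215])*[7,5.7])
E
```

```text
front top tail top crop [93.34882319 61.27946624] scene crop [250.55342261 426.93663949]
front top lead top crop [ 85.79226418 520.05365175] scene crop [69.96380388 48.3634717 ]
front bot tail top crop [106.20735355  85.77216836] scene crop [222.29872398 507.56091469]
front bot lead top crop [ 99.14664359 530.03357937] scene crop [ 51.66927326 131.79243583]
post top crop [114.62911049 489.58134476] scene crop [45.91678111 91.8765741 ]
```

View pics/t17.png

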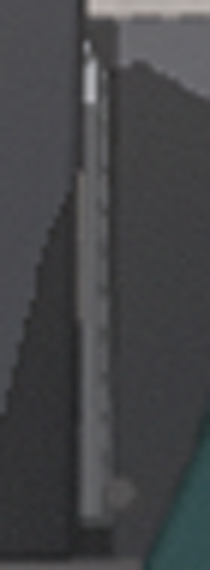

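View pics/s17.png

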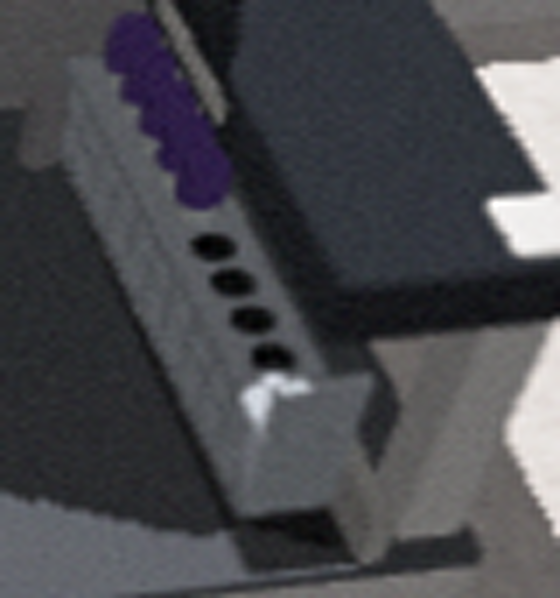

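```bash
python3 - <<'E'
from h import *
o=arm.get_obs();print(o['time_s'],o['wrist_force'],o['joint_vel'].max())
print(job.close_job())
E
```

```text
22.9667 [0.15895514 0.47124011 0.15975089] 0.005723868204710976
the job is handed in; nothing more can be done
None
```

I loaded the sample rack into the loader, released it and handed the job in at about 23 s. No verdict came back.

- **Placing:** I gripped the rack by its tail half and set it down on the deck, slanted at about 29.7°. Its leading end was at loader x ≈ 24 mm, y ≈ -5 mm, tucked between the post and the rail. I let go and it stood still there.
- **Swinging in:** I leaned the closed fingers 45° in from the open deck side and pushed low on the tail. At 15° the leading end had moved to y ≈ +4 mm. I kept pushing until the wrist read about 10 N, which I took as the rack meeting the rail, then drew the arm well clear.
- **Last checks:**
  - The pictures show the rack upright along the rail, with its leading end about 14 mm past the middle of the post.
  - The tail is against the rail, and the leading end is perhaps 2 mm nearer the post, which makes the rack about 1° off the rail's line.
  - The arm touches nothing.
- **Disagreements:** The scene camera put the rack about 3 mm further towards the rail than the top camera. From the hole positions in the scene view I got about 2.2°, just under the 2.3° limit. The post-to-rail gap allows at most about 1.2°, so I treated that as measurement error.
- **Not checked:** I did not measure the empty rack, bottle or carton again at the end. The planned paths stayed clear of all three.

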